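# Comb askew dowels into a fluted tray

### The job

The dowels lie askew in the fluted tray: take the hand rake from its rest, set it down across the tray's two side rails at the open end, behind all the dowels, and comb right across to the stop board, the beam bearing lightly on the rails all the way, never pressed hard and never forced against a jammed dowel; comb again until every dowel lies down in a groove. Then put the rake back down in the slots of its rest; move the dowels with the rake only and leave the other things on the bench alone.

Things in the scene. Friction and masses are not known exactly. Their poses are not given: they have to be found in the camera images.
- tray: fixed wooden fluted tray, 158 mm (x) by 255 mm (y); origin: centre of its underside. Two side rails at x = -72 and 72 mm, each 14 mm wide, 35 mm high, run its length. From the open end (y = -127.5 mm) a flat apron 20 mm high; from y = 27.5 mm four grooves along x; a stop board 35 mm high from y = 111.5 mm. Rigid: 0.1 mm is worth newtons, so touch down at a few mm/s, by feel
- tray_start (a point): point midway between the rails at rail-top height, 116 mm from the tray's centre towards the open end: the place for the rake's origin at the start, clear of all dowels (they start leaning 0.22 to 0.42 rad from x, none nearer the open end than y = -98 mm). Wood drags on wood with about 0.6 of the bearing force
- tray_far (a point): the same, 96 mm from the tray's centre towards the stop board: where a stroke ends. From tray_start to tray_far is the tray's +y. The four grooves are 14 mm wide, 12 mm deep, centred at y = 34.5, 55.5, 76.5, 97.5 mm, parted by 7 mm lands 20 mm high
- rake: hand rake, about 0.22 kg: beam 172 (x) by 22 (y) by 24 mm high, on it a red grip 70 (x) by 22 mm (y), top 77 mm over the beam's underside: grip it from above across y. Origin: centre of the underside. Eight 4 mm tines (x -56 to 56 mm) hang 13.5 mm below, tips leaning forward to y = 3 mm: comb with +y leading. With the beam on the rails they pass 1.5 mm over apron and lands
- rest: fixed wooden rake rest, foot board 200 mm (x) by 90 mm (y); origin at the centre of its underside. Two uprights at x = -75 and +75 mm, 12 mm thick, 70 mm wide in y, each with a slot open at the top: 30 mm wide in y, floor 50 mm high, prongs to 64 mm high. The rake lies in them, its x along the rest's x
- rest_seat (a point): point of the rest midway between the slot floors, 50 mm above the bench: where the rake's origin lies when it is home
- dowel1: loose hardwood dowel (reddish), 12 mm diameter, 120 mm long with round ends, about 12 g; origin at its middle on its axis, x along it (it rolls, so its y and z turn). Lying on apron or lands its axis is 26 mm above the tray's underside, down in a groove 14 mm
- dowel2: loose hardwood dowel (dark brown), 12 mm diameter, 120 mm long with round ends, about 12 g; origin at its middle on its axis, x along it (it rolls, so its y and z turn). Lying on apron or lands its axis is 26 mm above the tray's underside, down in a groove 14 mm
- dowel3: loose hardwood dowel (reddish), 12 mm diameter, 120 mm long with round ends, about 12 g; origin at its middle on its axis, x along it (it rolls, so its y and z turn). Lying on apron or lands its axis is 26 mm above the tray's underside, down in a groove 14 mm
- blank: loose square turning blank, 160 x 45 x 45 mm, to be left alone; origin under its centre
- wax: loose wax jar, 68 mm diameter, 55 mm high, to be left alone; origin under its centre
- mallet: loose wooden mallet, head 100 mm long and 56 mm diameter, handle reaching 160 mm towards its y, to be left alone; origin under the head
Mind the look-alikes: they are no part of the job. What is shaped like the dowel2 but green or purple is not meant. Leave any purple look-alike of the rake alone.

How it is judged:
On the way, in this order (a step that is already met when the one before it is completed fails the run):
1. the rake is lifted out of its rest (z of rake in the frame of rest above 0.075 m), for 0.1 s.
2. the rake bears on the tray's rails (over 0.5 N) at the open end, within 12 mm of mid-width and 0.1 rad of square, behind the dowels (y of rake in the frame of tray between -0.135 and -0.105 m and contact force between rake and tray above 0.5 N and x of rake in the frame of tray between -0.012 and 0.012 m and angle between the x axis of rake and the x axis of tray, either way round below 0.1 rad), for 0.1 s.
3. still bearing on the rails while it crosses the apron (y of rake in the frame of tray between -0.07 and -0.03 m and contact force between rake and tray above 0.5 N and x of rake in the frame of tray between -0.012 and 0.012 m), for 0.1 s.
4. still bearing on the rails while it crosses the first grooves (y of rake in the frame of tray between 0.01 and 0.05 m and contact force between rake and tray above 0.5 N and x of rake in the frame of tray between -0.012 and 0.012 m), for 0.1 s.
5. still bearing on the rails at the stop board's end (y of rake in the frame of tray between 0.08 and 0.12 m and contact force between rake and tray above 0.5 N and x of rake in the frame of tray between -0.012 and 0.012 m), for 0.1 s.
At the end, for the whole second after the job is handed in: All three dowels lie still down in grooves (axis under 16.5 mm above the tray's underside, within 0.05 rad of the grooves), and the rake stands at rest in the slots of its rest (origin within 15 mm of rest_seat level, within 3 mm in height, 0.12 rad), released (z of dowel1 in the frame of tray between 0.01 and 0.0165 m and y of dowel1 in the frame of tray between 0.026 and 0.112 m and x of dowel1 in the frame of tray between -0.01 and 0.01 m and angle between the x axis of each of dowel1, dowel2, dowel3 and the x axis of tray, either way round below 0.05 rad and linear speed of each of dowel1, dowel2, dowel3, rake below 0.02 m/s and z of dowel2 in the frame of tray between 0.01 and 0.0165 m and y of dowel2 in the frame of tray between 0.026 and 0.112 m and x of dowel2 in the frame of tray between -0.01 and 0.01 m and z of dowel3 in the frame of tray between 0.01 and 0.0165 m and y of dowel3 in the frame of tray between 0.026 and 0.112 m and x of dowel3 in the frame of tray between -0.01 and 0.01 m and horizontal distance between rake and rest_seat below 0.015 m and z of rake in the frame of rest between 0.047 and 0.053 m and angle between the x axis of rake and the x axis of rest, either way round below 0.12 rad and angle between rake's own z axis and vertical below 0.1 rad); the robot touches nothing.
It fails at once if the rake presses on the tray with more than 25 N (contact force between rake and tray above 25 N).
It fails at once if the rake is forced against a dowel (over 12 N) (contact force between rake and dowel1 above 12 N or contact force between rake and dowel2 above 12 N or contact force between rake and dowel3 above 12 N).
It fails at once if the robot itself touches a dowel (contact force between any of the fingers, the arm and dowel1 above 0.3 N or contact force between any of the fingers, the arm and dowel2 above 0.3 N or contact force between any of the fingers, the arm and dowel3 above 0.3 N).
It fails at once if the blank, the wax jar or the mallet is disturbed (moved over 10 mm) (distance of any of blank, wax, mallet from where it was at the start of the episode above 0.01 m).
It also fails if it takes over 64 s, if anything falls off the work surface, if the arm or the gripper's body presses on something with over 40 N, if the wrist force passes 120 N, or if a joint passes its speed limit or range.

### The arm

A 6-joint arm with a two-finger parallel gripper is mounted at the origin on the work surface. World frame = base frame: x ahead of the robot, y to its left, z up, the work surface at z = 0. Lengths are in m, angles in rad, forces in N, time in s.
With the tool pointing down it reaches from about 0.375 to 0.9 m from the base axis. Payload 3.1 kg.
Tool frame: the origin (TCP) lies between the finger pads; the fingertips stand 17 mm ahead of it and the grasp point (between the pads) lies 2 mm behind it; z points along the fingers, y is the line along which they close (so a half turn about z gives the same grasp; the last joint's range is limited). The gripper opens to 85 mm and grips with 20 to 120 N. Pads are 22 mm wide; open, the fingers measure 114 mm over their backs; the gripper's body (76 mm by 85 mm) begins 54 mm behind the grasp point. The pads swing forward as they close: fully open they stand 13 mm farther back than shut.
Start: joints at [1.147, 0.527, 1.433, -0, 1.181, -0.178], TCP at [0.152, 0.606, 0.248] pointing down, gripper open.
Joint ranges: [-3.08, 3.08], [-0.75, 2.2], [0.22, 2.44], [-1.43, 4.57], [0, 2.65], [-2.85, 2.85]. Speed limits (rad/s): [2.79, 2.79, 3.14, 3.14, 3.14, 3.14].

### API

Orientations are given as a unit quaternion [x, y, z, w].
In Python, from station import sense, vision, order gives the robot as it stands.
- The arm moves only by the shell command python3 -m crank 'ROWS' [OPENING] [FORCE]. ROWS is JSON, a list of rows, each an object with "dp": the shift along the world's x, y, z in units of 30 mm (1.0 is 30 mm), a list of three; "angular": the turn, a rotation vector about the world's x, y, z in degrees, a list of three. In form: [{"dp": [dx, dy, dz], "angular": [ax, ay, az]}, ...]. A call has 1 to 20 rows; each row shifts and turns the commanded pose from where the row before left it; what a row does not reach is not made up. A row lasts 1/10 s, in which the tool goes at most 50 mm and 8.59 degrees, less where a joint would pass 70% of its speed; a pose out of reach is approached as far as the arm can. A call is refused whole if a number of a shift passes 1 or a number of a turn 8.59, either way. A call with a gripper value outside its range is refused whole. OPENING is the closure, from 0 (fully open) to 1 (shut), set as the call begins (- or left out, the last holds). The fingers move at their own pace and stop on an object; FORCE is the grip in N (left out, the last holds). Time passes only in rows, so rows that do not move let the fingers close. It gives the time, the measured TCP pose, the force, the opening and the grip force at its end, in the units of the state.
- sense(): the state, without advancing time (a new reading comes with each control period).
- vision.snapshot(name): name is "scene" or "top"; returns a dict with "image" (384x512x3 uint8, blue, green, red), "range_z" (384x512 float32, m along the optical axis (not along the pixel's ray), 0 where there is no reading), "mtx" (3x3 intrinsics, pixels), "pose" (4x4, takes a point from camera to world coordinates). Camera axes: x right, y down, z forward; pixel columns grow to the right and rows downward; lengths in m; the calibration is good to about 2 mm. A picture is of the moment at which its call begins.
- order.sign_off(): hands the job in; it is judged then, once.
The state is a dict: "t": time; "q": joint angles; "qd": joint speeds; "tau": joint torques, N m; "tcp_pos": TCP position; "tool_rot": TCP orientation; "force": force on the tool from outside, world axes, zero at the start; "ft_torque": the same for the moment, N m; "finger_gap": opening from 0.0 (shut) to 1.0 (fully open); "gripper_force": force on a finger pad.
Only numpy, scipy, OpenCV 4.12 (cv2) and the standard library are available. Lean on these libraries where they do the work, as an engineer would, in place of code of your own. Each camera call takes 0.05 s, during which the arm holds its last target. There are 200 camera calls.

## Working session

There is one attempt and no reset: what is moved stays moved. The work goes in short steps, Python scripts to look and compute and a shell command to move; the robot and the scene stay as the last step left them, time stands still between calls to the robot, and variables do not carry over. Pictures are saved under pics/ and viewed, at most 10 in all, crops included, and the job is handed in when it is done.

```bash
mkdir -p pics; ls; python3 - <<'E'
from station import sense, vision
import cv2,numpy as np
for n in("top","scene"):
    s=vision.snapshot(n); cv2.imwrite(f"pics/{n}0.png",s["image"]); np.savez(f"{n}0.npz",**s)
    print(n,s["mtx"].tolist(),s["pose"].round(3).tolist())
print(sense())
E
```

```text
pics
top [[444.48938365208807, 0.0, 258.0275681714159], [0.0, 444.48938365208807, 190.8608942662119], [0.0, 0.0, 1.0]] [[-0.016, -0.997, 0.072, 0.438], [-1.0, 0.015, -0.016, -0.009], [0.015, -0.073, -0.997, 1.275], [0.0, 0.0, 0.0, 1.0]]
scene [[395.3370998656065, 0.0, 250.18876414827147], [0.0, 395.3370998656065, 189.72624543047527], [0.0, 0.0, 1.0]] [[0.092, 0.807, -0.584, 1.335], [0.996, -0.085, 0.04, -0.082], [-0.017, -0.585, -0.811, 1.159], [0.0, 0.0, 0.0, 1.0]]
{'t': 0.1, 'q': array([ 1.14650718e+00,  5.28383150e-01,  1.43378860e+00,  1.96396196e-05,
        1.18138261e+00, -1.78522241e-01]), 'qd': array([-0.00068163, -0.00080989, -0.00155708, -0.00035921,  0.00072707,
        0.00010682]), 'tau': array([-1.52611797e-04, -4.43304563e+01, -1.78587359e+01, -1.94781310e-04,
        3.89147186e-03,  2.49591443e-05]), 'tcp_pos': array([0.15178651, 0.60565762, 0.24742073]), 'tool_rot': array([ 1.22578072e-01,  9.92458389e-01, -9.33939625e-04, -2.99850115e-04]), 'force': array([-0.39322146, -0.8850805 ,  0.46640122]), 'ft_torque': array([ 0.00808266, -0.02672365, -0.01398596]), 'gripper_force': 0.0, 'finger_gap': 1.000117729689161}
```

View pics/top0.png

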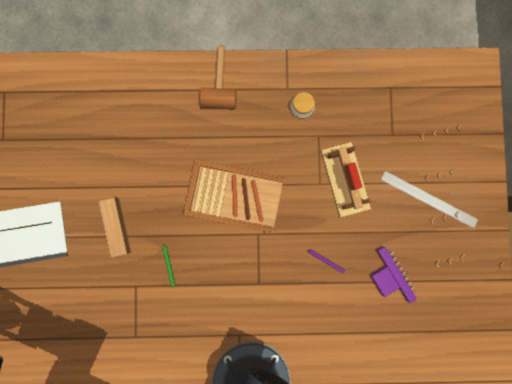

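View pics/scene0.png

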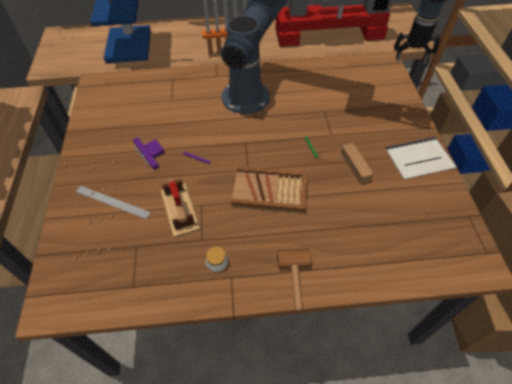

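Top view: tray at about (235,195) with open end to the right, rest with the red grip at (346,180), mallet (218,98), wax (303,105), blank (114,227). Look-alikes are purple and green. Next I zoom in and measure.

```bash
cat > h.py <<'E'
import cv2,numpy as np
def load(n): return dict(np.load(n))
def cloud(s):
    K,T,z=s["mtx"],s["pose"],s["range_z"]
    v,u=np.mgrid[:z.shape[0],:z.shape[1]]
    p=np.stack([(u-K[0,2])/K[0,0]*z,(v-K[1,2])/K[1,1]*z,z],-1)
    return p@T[:3,:3].T+T[:3,3]
def ray(s,u,v,h):
    K,T=s["mtx"],s["pose"]
    d=T[:3,:3]@np.array([(u-K[0,2])/K[0,0],(v-K[1,2])/K[1,1],1])
    return T[:3,3]+d*(h-T[2,3])/d[2]
def rect(p):
    (c,wh,a)=cv2.minAreaRect(np.float32(p[:,:2]*1000)); return np.round(c,1),np.round(wh,1),round(a,2)
E
python3 - <<'E'
from h import *
t=load("top0.npz");s=load("scene0.npz")
a=cv2.resize(t["image"][130:240,180:380],(800,440),interpolation=cv2.INTER_CUBIC)
cv2.imwrite("pics/z1.png",a)
b=cv2.resize(s["image"][160:240,150:310],(800,400),interpolation=cv2.INTER_CUBIC)
cv2.imwrite("pics/z2.png",b)
for nm,q,rt,rr in(("top",t,(slice(155,235),slice(178,290)),(slice(135,222),slice(315,375))),("scene",s,(slice(162,218),slice(225,312)),(slice(172,240),slice(155,205)))):
    P=cloud(q)
    print(nm,"bench",np.median(P[240:250,200:300,2]) if nm=="top" else np.median(P[225:235,240:280,2]))
    p=P[rt].reshape(-1,3);print("tray all",rect(p[(p[:,2]>.012)]),"rails",rect(p[p[:,2]>.03]))
    p=P[rr].reshape(-1,3);print("rest",rect(p[p[:,2]>.008]))
    for lo,hi in((.055,.063),(.066,.082),(.11,.14)):
        m=(p[:,2]>lo)&(p[:,2]<hi); print(lo,m.sum(),rect(p[m]),np.median(p[m],0).round(4))
    hsv=cv2.cvtColor(q["image"],cv2.COLOR_BGR2HSV)[rr].reshape(-1,3)
    m=((hsv[:,0]<6)|(hsv[:,0]>174))&(hsv[:,1]>150)&(hsv[:,2]>90)&(p[:,2]>.11); print("red",m.sum(),rect(p[m]),p[m].mean(0))
E
```

```text
top bench 0.0005942213718101996
tray all (array([517.5,  39.2]), array([255.7, 158.2]), 78.05) rails (array([517.6,  39.5]), array([255.1, 158.2]), 78.05)
rest (array([ 557.7, -180.2]), array([228.9, 349.9]), 1.76)
0.055 82 (array([ 559.4, -282.4]), array([168.9,  70.6]), 14.24) [ 0.5705 -0.2752  0.0609]
0.066 378 (array([ 558.2, -277.3]), array([170.8,  68.2]), 17.17) [ 0.5414 -0.2776  0.0741]
0.11 252 (array([ 559.1, -280.6]), array([69.5, 23.4]), 15.81) [ 0.5587 -0.2792  0.1267]
red 183 (array([ 515.1, -144.2]), array([ 65. , 304.8]), 17.65) [ 0.55711133 -0.27683682  0.13317826]
scene bench 7.541066565008858e-05
tray all (array([880.9, -35.3]), array([255.2, 907.7]), 77.99) rails (array([879.9, -37.4]), array([254.3, 908.1]), 77.57)
rest (array([ 875.2, -209.7]), array([952.4,  96. ]), 12.26)
0.055 73 (array([ 563. , -277.7]), array([169.6,  68.4]), 14.67) [ 0.6292 -0.273   0.06  ]
0.066 135 (array([ 559.7, -277.2]), array([174.5,  57.8]), 16.36) [ 0.6142 -0.2651  0.0736]
0.11 134 (array([ 561. , -277.5]), array([71.4, 21.7]), 14.58) [ 0.5646 -0.2769  0.1263]
red 110 (array([ 561.5, -277.5]), array([68.2, 21.5]), 14.58) [ 0.56289436 -0.27738948  0.12643046]
```

View pics/z1.png

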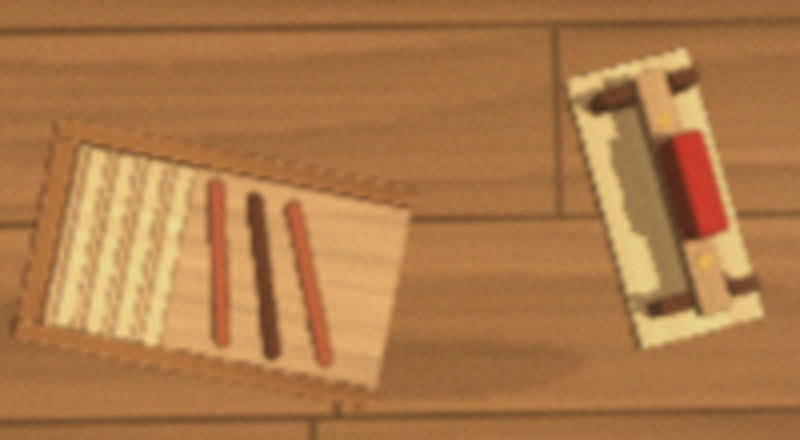

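View pics/z2.png

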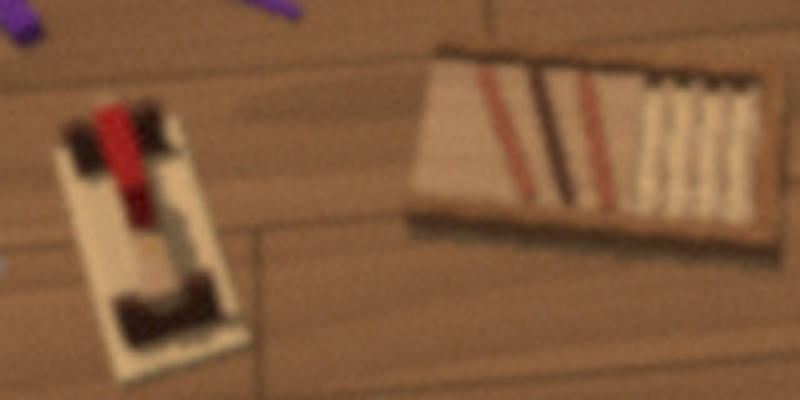

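The zooms show the tray (grooves towards world +y, three askew dowels on the apron) and the rake lying centred in the rest with a yaw of about 15°. One refined measurement next.

```bash
python3 - <<'E'
from h import *
for n in("top0","scene0"):
    P=cloud(load(n+".npz")); p=P.reshape(-1,3); x,y,z=p.T
    box=lambda a,b,c,d,e,f:(x>a)&(x<b)&(y>c)&(y<d)&(z>e)&(z<f)
    print(n)
    print(" tray",rect(p[box(.38,.66,-.13,.2,.012,.045)])," railtop z",np.median(z[box(.38,.66,-.13,.2,.031,.045)]))
    print(" rest",rect(p[box(.44,.68,-.36,-.2,.010,.15)]), "foot z", np.median(z[box(.44,.68,-.36,-.2,.008,.02)]))
    print(" up",rect(p[box(.44,.68,-.36,-.2,.045,.068)]))
    m=box(.44,.68,-.36,-.2,.115,.14); print(" grip",rect(p[m]),"top z",np.percentile(z[m],[20,50,80]))
    m=box(.44,.68,-.36,-.2,.069,.08); print(" beamtop",rect(p[m]),cv2.fitLine(np.float32(p[m][:,:2]),cv2.DIST_HUBER,0,.01,.01).ravel().round(4),np.median(z[m]))
    q=p[box(.45,.63,-.12,.18,.0,.034)]
E
```

```text
top0
 tray (array([517.5,  39.2]), array([255.7, 158.2]), 78.05)  railtop z 0.03488995463160882
 rest (array([ 560.9, -281.2]), array([199.8,  91.3]), 14.04) foot z 0.012793069566971793
 up (array([ 559.3, -281.7]), array([168.9,  70.9]), 14.68)
 grip (array([ 559.1, -280.6]), array([69.5, 23.4]), 15.81) top z [0.12482953 0.12686471 0.12873545]
 beamtop (array([ 559.9, -287.6]), array([171.2,  49.6]), 8.5) [ 0.9689  0.2474  0.5666 -0.2769] 0.07432793088142176
scene0
 tray (array([517.4,  42. ]), array([255.4, 164. ]), 78.14)  railtop z 0.03459713143427745
 rest (array([ 562., -278.]), array([203.5,  89.5]), 14.26) foot z 0.012541328001446805
 up (array([ 563.1, -277.7]), array([169.5,  69.5]), 14.26)
 grip (array([ 561. , -277.5]), array([71.4, 21.7]), 14.58) top z [0.12450552 0.12646234 0.12819613]
 beamtop (array([ 559.9, -274.7]), array([172.1,  25.2]), 13.52) [ 0.9703  0.2417  0.6009 -0.2672] 0.07384820207918974
```

```bash
python3 -m crank '[{"dp":[0.97,-1,0],"angular":[0,0,7.07]},{"dp":[0.97,-1,0],"angular":[0,0,7.07]},{"dp":[0.97,-1,0],"angular":[0,0,7.07]},{"dp":[0.97,-1,0],"angular":[0,0,7.07]},{"dp":[0.97,-1,0],"angular":[0,0,0]},{"dp":[0.97,-1,0],"angular":[0,0,0]},{"dp":[0.97,-1,0],"angular":[0,0,0]},{"dp":[0.97,-1,0],"angular":[0,0,0]},{"dp":[0.97,-1,0],"angular":[0,0,0]},{"dp":[0.97,-1,0],"angular":[0,0,0]},{"dp":[0.97,-1,0],"angular":[0,0,0]},{"dp":[0.97,-1,0],"angular":[0,0,0]},{"dp":[0.97,-1,0],"angular":[0,0,0]},{"dp":[0.97,-1,0],"angular":[0,0,0]},{"dp":[0,-1,0],"angular":[0,0,0]},{"dp":[0,-1,0],"angular":[0,0,0]},{"dp":[0,-1,0],"angular":[0,0,0]},{"dp":[0,-1,0],"angular":[0,0,0]},{"dp":[0,-1,0],"angular":[0,0,0]},{"dp":[0,-1,0],"angular":[0,0,0]}]' 0 60
python3 -m crank '[{"dp":[0,-1,0],"angular":[0,0,0]},{"dp":[0,-1,0],"angular":[0,0,0]},{"dp":[0,-1,0],"angular":[0,0,0]},{"dp":[0,-1,0],"angular":[0,0,0]},{"dp":[0,-1,0],"angular":[0,0,0]},{"dp":[0,-1,0],"angular":[0,0,0]},{"dp":[0,-1,0],"angular":[0,0,0]},{"dp":[0,-1,0],"angular":[0,0,0]},{"dp":[0,0,0],"angular":[0,0,0]},{"dp":[0,0,0],"angular":[0,0,0]}]'
```

```text
t: 2.1
tcp_pos: [0.559, 0.0051, 0.2479]
tool_rot: [-0.124, 0.992, 0.0, -0.0]
force: [0.4, 0.3, -0.8]
finger_gap: 1.003
gripper_force: 0.0
t: 3.1
tcp_pos: [0.5589, -0.234, 0.2477]
tool_rot: [-0.123, 0.992, 0.001, -0.0]
force: [0.1, 0.8, 0.5]
finger_gap: 1.001
gripper_force: 0.0
```

```bash
python3 -m crank '[{"dp":[0.07,-0.75,0],"angular":[0,0,0]},{"dp":[0,-0.76,0],"angular":[0,0,0]},{"dp":[0,0,-1],"angular":[0,0,0]},{"dp":[0,0,-1],"angular":[0,0,0]},{"dp":[0,0,-1],"angular":[0,0,0]},{"dp":[0,0,-1],"angular":[0,0,0]},{"dp":[0,0,-0.6],"angular":[0,0,0]},{"dp":[0,0,-0.25],"angular":[0,0,0]},{"dp":[0,0,0],"angular":[0,0,0]},{"dp":[0,0,0],"angular":[0,0,0]}]' 0
python3 -m crank '[{"dp":[0,0,0],"angular":[0,0,0]},{"dp":[0,0,0],"angular":[0,0,0]},{"dp":[0,0,0],"angular":[0,0,0]},{"dp":[0,0,0],"angular":[0,0,0]},{"dp":[0,0,0],"angular":[0,0,0]},{"dp":[0,0,0],"angular":[0,0,0]},{"dp":[0,0,0],"angular":[0,0,0]},{"dp":[0,0,0],"angular":[0,0,0]},{"dp":[0,0,0],"angular":[0,0,0]},{"dp":[0,0,0],"angular":[0,0,0]}]' 1 60
```

```text
t: 4.1
tcp_pos: [0.5623, -0.2794, 0.1037]
tool_rot: [-0.124, 0.992, -0.001, 0.001]
force: [-0.2, -0.2, 0.1]
finger_gap: 0.999
gripper_force: 0.0
t: 5.1
tcp_pos: [0.5617, -0.2792, 0.1033]
tool_rot: [-0.124, 0.992, -0.0, 0.0]
force: [-1.4, 0.3, 5.6]
finger_gap: 0.251
gripper_force: 59.2
```

```bash
python3 -m crank '[{"dp":[0,0,0.2],"angular":[0,0,0]},{"dp":[0,0,0.4],"angular":[0,0,0]},{"dp":[0,0,1],"angular":[0,0,0]},{"dp":[0,0,1],"angular":[0,0,0]},{"dp":[0,0,1],"angular":[0,0,0]},{"dp":[0,0,1],"angular":[0,0,0]},{"dp":[0,0,1],"angular":[0,0,0]},{"dp":[0,0,1],"angular":[0,0,0]},{"dp":[0,0,1],"angular":[0,0,0]},{"dp":[0,0,1],"angular":[0,0,0]},{"dp":[0,0,1],"angular":[7.27,1.82,0]},{"dp":[0,0,1],"angular":[7.27,1.82,0]},{"dp":[0,0,0],"angular":[7.27,1.82,0]},{"dp":[0,0,0],"angular":[7.27,1.82,0]},{"dp":[0,0,0],"angular":[0,0,0]},{"dp":[0,0,0],"angular":[0,0,0]}]'
python3 - <<'E'
from station import vision
import cv2,numpy as np
s=vision.snapshot("top"); np.savez("top1.npz",**s)
cv2.imwrite("pics/t1.png",cv2.resize(s["image"][140:290,320:480],(800,750)[:1]+(600,),interpolation=cv2.INTER_CUBIC))
cv2.imwrite("pics/t1full.png",s["image"])
E
```

```text
t: 6.7
tcp_pos: [0.5613, -0.2795, 0.4197]
tool_rot: [-0.119, 0.959, 0.256, -0.032]
force: [-0.3, 0.1, -1.8]
finger_gap: 0.255
gripper_force: 59.9
```

View pics/t1full.png

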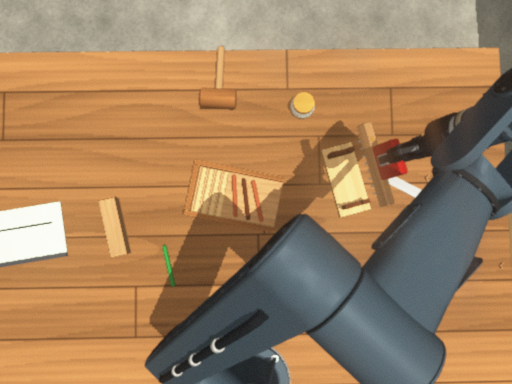

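The full frame shows the rake in the gripper with its beam at (377,165), tilted towards the camera. Zooming there for the tines.

```bash
python3 - <<'E'
from h import *
s=load("top1.npz")
cv2.imwrite("pics/t1z.png",cv2.resize(s["image"][115:215,335:420],(510,600),interpolation=cv2.INTER_CUBIC))
E
```

```text
(no output)
```

View pics/t1z.png

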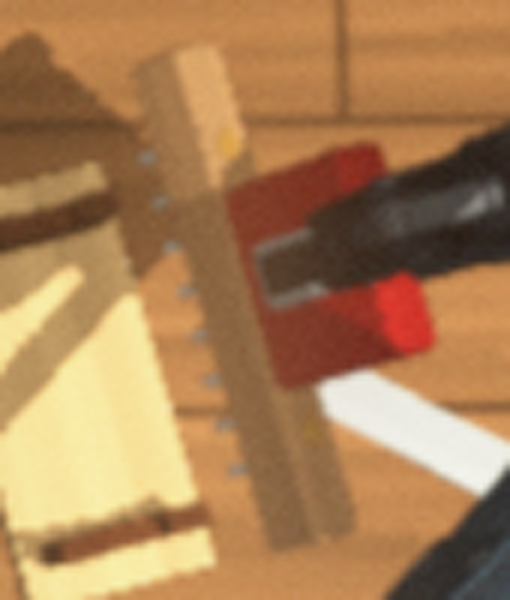

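The steel tips (zoomed at (147,157) to (237,470)) stick out well past the beam's world +y face. That fits a lean towards world +y, so no half turn is needed. On to the tray's open end.

```bash
python3 -m crank '[{"dp":[-0.283,0.86,0],"angular":[-7.27,-1.82,0]},{"dp":[-0.283,0.86,0],"angular":[-7.27,-1.82,0]},{"dp":[-0.283,0.86,-1],"angular":[-7.27,-1.82,0]},{"dp":[-0.283,0.86,-1],"angular":[-7.27,-1.82,0]},{"dp":[-0.283,0.86,-1],"angular":[0,0,-6.53]},{"dp":[-0.283,0.86,-1],"angular":[0,0,-6.53]},{"dp":[-0.283,0.86,-1],"angular":[0,0,-6.53]},{"dp":[-0.283,0.86,-1],"angular":[0,0,-6.53]},{"dp":[0,0,-1],"angular":[0,0,0]},{"dp":[0,0,-1],"angular":[0,0,0]},{"dp":[0,0,-1],"angular":[0,0,0]},{"dp":[0,0,-0.7],"angular":[0,0,0]},{"dp":[0,0,0],"angular":[0,0,0]},{"dp":[0,0,0],"angular":[0,0,0]},{"dp":[0,0,0],"angular":[0,0,0]}]'
python3 - <<'E'
from station import vision,sense
from h import *
for n in("top","scene"):
    s=vision.snapshot(n);np.savez(n+"2.npz",**s)
    p=cloud(s).reshape(-1,3);x,y,z=p.T
    hsv=cv2.cvtColor(s["image"],cv2.COLOR_BGR2HSV).reshape(-1,3)
    m=(x>.4)&(x<.6)&(y>-.13)&(y<-.02)&(z>.085)&(z<.106);print(n,m.sum(),rect(p[m]) if m.sum()>5 else 0, np.median(z[m]))
    m=(x>.38)&(x<.6)&(y>-.13)&(y<-.02)&(z>.05)&(z<.15)&((hsv[:,0]<6)|(hsv[:,0]>174))&(hsv[:,1]>150);print("red",m.sum(),rect(p[m]) if m.sum()>5 else 0,z[m].max())
q=sense();print(q["tcp_pos"],q["tool_rot"],q["force"],q["ft_torque"])
cv2.imwrite("pics/a.png",np.hstack([cv2.resize(load(n+"2.npz")["image"][a:a+120,b:b+130],(390,360)) for n,a,b in(("top",130,180),("scene",120,190))]))
E
```

```text
t: 8.25
tcp_pos: [0.4948, -0.0727, 0.1317]
tool_rot: [0.103, 0.995, -0.001, 0.002]
force: [-1.0, 0.3, -2.5]
finger_gap: 0.251
gripper_force: 60.2
top 43 (array([513.5, -78.1]), array([ 22. , 130.1]), 79.17) 0.1019399513025383Traceback (most recent call last):
  File "<stdin>", line 8, in <module>
    return umr_maximum(a, axis, None, out, keepdims, initial, where)
ValueError: zero-size array to reduction operation maximum which has no identity
```

```bash
python3 -m crank '[{"dp":[-0.03,-0.03,-0.6],"angular":[0,0,0]},{"dp":[0,0,-0.5],"angular":[0,0,0]},{"dp":[0,0,-0.1],"angular":[0,0,0]},{"dp":[0,0,0],"angular":[0,0,0]},{"dp":[0,0,-0.02],"angular":[0,0,0]},{"dp":[0,0,-0.02],"angular":[0,0,0]},{"dp":[0,0,-0.02],"angular":[0,0,0]},{"dp":[0,0,-0.02],"angular":[0,0,0]},{"dp":[0,0,-0.02],"angular":[0,0,0]},{"dp":[0,0,-0.02],"angular":[0,0,0]},{"dp":[0,0,-0.02],"angular":[0,0,0]},{"dp":[0,0,-0.01],"angular":[0,0,0]},{"dp":[0,0,0],"angular":[0,0,0]}]'
for i in 1 2 3; do python3 -c "
from station import sense;q=sense();print(q['force'],q['ft_torque'],q['tcp_pos'])"; done
```

```text
t: 9.6
tcp_pos: [0.4927, -0.0736, 0.0892]
tool_rot: [0.104, 0.995, 0.0, -0.0]
force: [0.4, -0.5, -2.0]
finger_gap: 0.249
gripper_force: 60.3
[ 0.37623927 -0.51645404 -1.97050039] [-0.03708852 -0.00710865 -0.02423531] [ 0.4926768  -0.07357507  0.08920975]
[ 0.37623927 -0.51645404 -1.97050039] [-0.03708852 -0.00710865 -0.02423531] [ 0.4926768  -0.07357507  0.08920975]
[ 0.37623927 -0.51645404 -1.97050039] [-0.03708852 -0.00710865 -0.02423531] [ 0.4926768  -0.07357507  0.08920975]
```

```bash
python3 -m crank '[{"dp":[0,0,-0.008],"angular":[0,0,0]},{"dp":[0,0,-0.007],"angular":[0,0,0]},{"dp":[0,0,0],"angular":[0,0,0]}]' | egrep 'pos|force'
python3 -m crank '[{"dp":[0,0,-0.005],"angular":[0,0,0]},{"dp":[0,0,-0.005],"angular":[0,0,0]},{"dp":[0,0,0],"angular":[0,0,0]}]'| egrep 'pos|force'
```

```text
tcp_pos: [0.4927, -0.0736, 0.0889]
force: [-0.2, 0.8, -2.3]
gripper_force: 60.3
tcp_pos: [0.4927, -0.0736, 0.0885]
force: [0.4, 0.1, -1.5]
gripper_force: 60.3
```

```bash
python3 -m crank '[{"dp":[0,0,-0.005],"angular":[0,0,0]},{"dp":[0,0,-0.005],"angular":[0,0,0]},{"dp":[0,0,0],"angular":[0,0,0]}]' | egrep 'pos|force:'
python3 -m crank '[{"dp":[0,0,-0.005],"angular":[0,0,0]},{"dp":[0,0,-0.005],"angular":[0,0,0]},{"dp":[0,0,0],"angular":[0,0,0]}]'| egrep 'pos|force:'
```

```text
tcp_pos: [0.4927, -0.0736, 0.0883]
force: [-0.5, -0.1, -1.9]
gripper_force: 60.4
tcp_pos: [0.4927, -0.0736, 0.0882]
force: [-1.4, -0.4, 2.1]
gripper_force: 60.9
```

```bash
python3 -m crank '[{"dp":[0.01,0.05,0],"angular":[0,0,0]},{"dp":[0.021,0.098,0],"angular":[0,0,0]},{"dp":[0.021,0.098,0],"angular":[0,0,0]},{"dp":[0.021,0.098,0],"angular":[0,0,0]},{"dp":[0.021,0.098,0],"angular":[0,0,0]}]' | egrep 't:|pos|force:|rot'
python3 -m crank '[{"dp":[0.021,0.098,0],"angular":[0,0,0]},{"dp":[0.021,0.098,0],"angular":[0,0,0]},{"dp":[0.021,0.098,0],"angular":[0,0,0]},{"dp":[0.021,0.098,0],"angular":[0,0,0]}]' | egrep 't:|pos|force:|rot'
```

```text
t: 11.3
tcp_pos: [0.4961, -0.0604, 0.0882]
tool_rot: [0.104, 0.995, -0.0, 0.001]
force: [-1.2, -3.3, 4.2]
gripper_force: 61.2
t: 11.7
tcp_pos: [0.4984, -0.0486, 0.0882]
tool_rot: [0.104, 0.995, -0.0, 0.0]
force: [0.4, -4.8, 5.0]
gripper_force: 61.4
```

```bash
for i in 1; do python3 -m crank '[{"dp":[0.021,0.098,0.002],"angular":[0,0,0]},{"dp":[0.021,0.098,0.001],"angular":[0,0,0]},{"dp":[0.021,0.098,0],"angular":[0,0,0]},{"dp":[0.021,0.098,0],"angular":[0,0,0]},{"dp":[0.021,0.098,0],"angular":[0,0,0]}]' | egrep 't:|pos|force:'
python3 -m crank '[{"dp":[0.021,0.098,0],"angular":[0,0,0]},{"dp":[0.021,0.098,0],"angular":[0,0,0]},{"dp":[0.021,0.098,0],"angular":[0,0,0]},{"dp":[0.021,0.098,0],"angular":[0,0,0]},{"dp":[0.021,0.098,0],"angular":[0,0,0]}]' | egrep 't:|pos|force:'; done
```

```text
t: 12.2
tcp_pos: [0.5014, -0.0338, 0.0882]
tool_rot: [0.104, 0.995, -0.0, 0.0]
force: [-0.4, -3.5, 5.0]
gripper_force: 61.4
t: 12.7
tcp_pos: [0.5045, -0.0191, 0.0882]
tool_rot: [0.104, 0.995, -0.0, 0.0]
force: [-0.8, -3.4, 5.1]
gripper_force: 61.4
```

```bash
python3 -m crank '[{"dp":[0.021,0.098,0],"angular":[0,0,0]},{"dp":[0.021,0.098,0],"angular":[0,0,0]},{"dp":[0.021,0.098,0],"angular":[0,0,0]},{"dp":[0.021,0.098,0],"angular":[0,0,0]},{"dp":[0.021,0.098,0],"angular":[0,0,0]}]' | egrep 't:|pos|force:'
python3 -m crank '[{"dp":[0.021,0.098,0],"angular":[0,0,0]},{"dp":[0.021,0.098,0],"angular":[0,0,0]},{"dp":[0.021,0.098,0],"angular":[0,0,0]},{"dp":[0.021,0.098,0],"angular":[0,0,0]},{"dp":[0.021,0.098,0],"angular":[0,0,0]}]' | egrep 't:|pos|force:'
```

```text
t: 13.2
tcp_pos: [0.5076, -0.0044, 0.0882]
tool_rot: [0.104, 0.995, -0.0, 0.0]
force: [-0.2, -3.9, 5.3]
gripper_force: 61.4
t: 13.7
tcp_pos: [0.5106, 0.0103, 0.0882]
tool_rot: [0.104, 0.995, -0.0, 0.0]
force: [-1.1, -3.5, 5.7]
gripper_force: 61.4
```

```bash
python3 - <<'E'
from station import vision
from h import *
s=vision.snapshot("top");np.savez("top3.npz",**s)
b=vision.snapshot("scene");np.savez("scene3.npz",**b)
cv2.imwrite("pics/c.png",np.hstack([cv2.resize(s["image"][140:240,170:300],(390,300)),cv2.resize(b["image"][150:225,215:315],(400,300))]))
E
```

```text
(no output)
```

View pics/c.png

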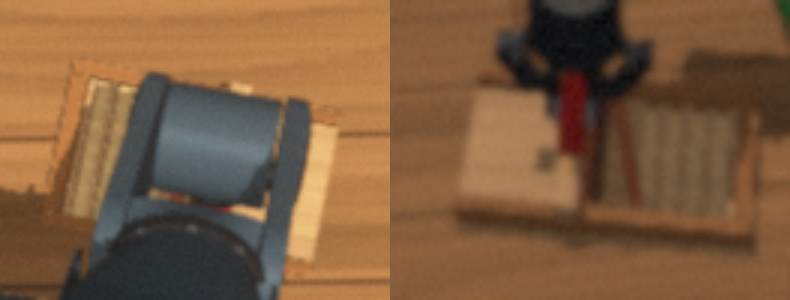

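The scene view (right) shows the rake mid-apron, pushing the dowels at (595,150) and (625,150) ahead of it, squarely and without a jam.

```bash
python3 -m crank '[{"dp":[0.021,0.098,0],"angular":[0,0,0]},{"dp":[0.021,0.098,0],"angular":[0,0,0]},{"dp":[0.021,0.098,0],"angular":[0,0,0]},{"dp":[0.021,0.098,0],"angular":[0,0,0]},{"dp":[0.021,0.098,0],"angular":[0,0,0]}]' | egrep 't:|pos|force:'
python3 -m crank '[{"dp":[0.014,0.065,0],"angular":[0,0,0]},{"dp":[0.014,0.065,0],"angular":[0,0,0]},{"dp":[0.014,0.065,0],"angular":[0,0,0]},{"dp":[0.014,0.065,0],"angular":[0,0,0]}]' | egrep 't:|pos|force:'
```

```text
t: 14.3
tcp_pos: [0.5138, 0.025, 0.0882]
tool_rot: [0.104, 0.995, -0.0, -0.0]
force: [-0.1, -3.7, 6.3]
gripper_force: 61.6
t: 14.7
tcp_pos: [0.5154, 0.0328, 0.0882]
tool_rot: [0.104, 0.995, -0.0, -0.0]
force: [-2.1, -3.9, 5.9]
gripper_force: 61.6
```

```bash
python3 -m crank '[{"dp":[0.014,0.065,0],"angular":[0,0,0]},{"dp":[0.014,0.065,0],"angular":[0,0,0]},{"dp":[0.014,0.065,0],"angular":[0,0,0]},{"dp":[0.014,0.065,0],"angular":[0,0,0]}]' | egrep 't:|pos|force:'
python3 -m crank '[{"dp":[0.014,0.065,0],"angular":[0,0,0]},{"dp":[0.014,0.065,0],"angular":[0,0,0]},{"dp":[0.014,0.065,0],"angular":[0,0,0]}]' | egrep 't:|pos|force:'
```

```text
t: 15.1
tcp_pos: [0.5171, 0.0405, 0.0882]
tool_rot: [0.104, 0.995, -0.0, -0.0]
force: [-0.9, -4.5, 6.3]
gripper_force: 61.6
t: 15.4
tcp_pos: [0.5183, 0.0464, 0.0882]
tool_rot: [0.104, 0.995, -0.0, -0.0]
force: [-0.6, -4.5, 5.6]
gripper_force: 61.6
```

```bash
python3 -m crank '[{"dp":[0.014,0.065,0.002],"angular":[0,0,0]},{"dp":[0.014,0.065,0.002],"angular":[0,0,0]},{"dp":[0.014,0.065,0],"angular":[0,0,0]},{"dp":[0.014,0.065,0],"angular":[0,0,0]}]' | egrep 't:|pos|force:'
python3 -m crank '[{"dp":[0.014,0.065,0],"angular":[0,0,0]},{"dp":[0.014,0.065,0],"angular":[0,0,0]},{"dp":[0.014,0.065,0],"angular":[0,0,0]},{"dp":[0.014,0.065,0],"angular":[0,0,0]}]' | egrep 't:|pos|force:'
```

```text
t: 15.8
tcp_pos: [0.5199, 0.0543, 0.0882]
tool_rot: [0.104, 0.995, -0.0, -0.0]
force: [-1.4, -3.3, 5.0]
gripper_force: 61.4
t: 16.2
tcp_pos: [0.5216, 0.0621, 0.0882]
tool_rot: [0.104, 0.995, -0.0, -0.0]
force: [-1.6, -4.0, 6.4]
gripper_force: 61.4
```

```bash
python3 -m crank '[{"dp":[0.014,0.065,0],"angular":[0,0,0]},{"dp":[0.014,0.065,0],"angular":[0,0,0]},{"dp":[0.014,0.065,0],"angular":[0,0,0]},{"dp":[0.014,0.065,0],"angular":[0,0,0]}]' | egrep 't:|pos|force:'
python3 -m crank '[{"dp":[0.014,0.065,0],"angular":[0,0,0]},{"dp":[0.014,0.065,0],"angular":[0,0,0]},{"dp":[0.014,0.065,0],"angular":[0,0,0]},{"dp":[0.014,0.065,0],"angular":[0,0,0]}]' | egrep 't:|pos|force:'
```

```text
t: 16.6
tcp_pos: [0.5232, 0.0699, 0.0882]
tool_rot: [0.104, 0.995, -0.0, -0.0]
force: [-1.6, -4.3, 5.1]
gripper_force: 61.4
t: 17.0
tcp_pos: [0.5249, 0.0777, 0.0882]
tool_rot: [0.104, 0.995, -0.0, -0.0]
force: [-1.2, -3.3, 6.1]
gripper_force: 61.4
```

```bash
python3 -m crank '[{"dp":[0.014,0.065,0],"angular":[0,0,0]},{"dp":[0.014,0.065,0],"angular":[0,0,0]},{"dp":[0.014,0.065,0],"angular":[0,0,0]},{"dp":[0.014,0.065,0],"angular":[0,0,0]},{"dp":[0.014,0.065,0],"angular":[0,0,0]}]' | egrep 't:|pos|force:'
python3 -m crank '[{"dp":[0.014,0.065,0],"angular":[0,0,0]},{"dp":[0.014,0.065,0],"angular":[0,0,0]},{"dp":[0.014,0.065,0],"angular":[0,0,0]},{"dp":[0.014,0.065,0],"angular":[0,0,0]},{"dp":[0.014,0.065,0],"angular":[0,0,0]}]' | egrep 't:|pos|force:'
```

```text
t: 17.5
tcp_pos: [0.5269, 0.0874, 0.0882]
tool_rot: [0.104, 0.995, -0.0, -0.0]
force: [-1.5, -3.9, 6.1]
gripper_force: 61.4
t: 18.0
tcp_pos: [0.529, 0.0972, 0.0882]
tool_rot: [0.104, 0.995, -0.0, -0.0]
force: [-0.3, -3.9, 5.3]
gripper_force: 61.4
```

```bash
python3 -m crank '[{"dp":[0.014,0.065,0],"angular":[0,0,0]},{"dp":[0.014,0.065,0],"angular":[0,0,0]},{"dp":[0.014,0.065,0],"angular":[0,0,0]},{"dp":[0.014,0.065,0],"angular":[0,0,0]}]' | egrep 't:|pos|force:'
python3 -m crank '[{"dp":[0.014,0.065,0],"angular":[0,0,0]},{"dp":[0.014,0.065,0],"angular":[0,0,0]},{"dp":[0.014,0.065,0],"angular":[0,0,0]},{"dp":[0.014,0.065,0],"angular":[0,0,0]}]' | egrep 't:|pos|force:'
python3 - <<'E'
from station import vision
from h import *
b=vision.snapshot("scene");np.savez("scene4.npz",**b)
cv2.imwrite("pics/d.png",cv2.resize(b["image"][150:225,215:315],(600,450)))
E
```

```text
t: 18.4
tcp_pos: [0.5306, 0.1049, 0.0882]
tool_rot: [0.104, 0.995, -0.0, -0.0]
force: [-0.3, -4.3, 5.7]
gripper_force: 61.4
t: 18.8
tcp_pos: [0.5323, 0.1127, 0.0882]
tool_rot: [0.104, 0.995, -0.0, -0.0]
force: [-0.9, -3.6, 5.4]
gripper_force: 61.4
```

View pics/d.png

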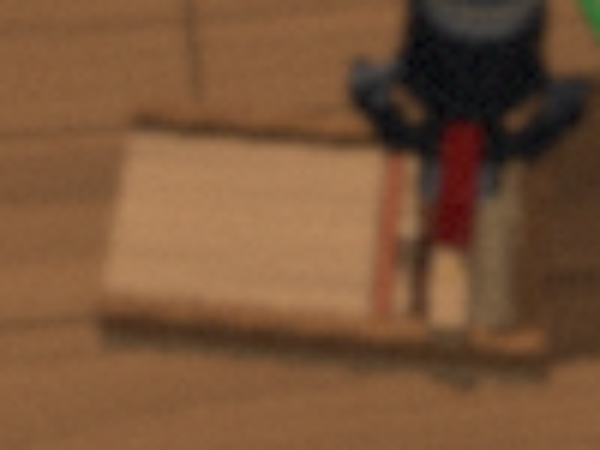

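The first red dowel (385,235) lies in groove 1 and the dark one (420,280) in groove 2; the third is probably under or ahead of the rake. Finishing the stroke.

```bash
python3 -m crank '[{"dp":[0.014,0.065,0],"angular":[0,0,0]},{"dp":[0.014,0.065,0],"angular":[0,0,0]},{"dp":[0.014,0.065,0],"angular":[0,0,0]},{"dp":[0.014,0.065,0],"angular":[0,0,0]},{"dp":[0.014,0.065,0],"angular":[0,0,0]}]' | egrep 't:|pos|force:'
python3 -m crank '[{"dp":[0.014,0.065,0],"angular":[0,0,0]},{"dp":[0.014,0.065,0],"angular":[0,0,0]},{"dp":[0.014,0.065,0],"angular":[0,0,0]},{"dp":[0.014,0.065,0],"angular":[0,0,0]},{"dp":[0.01,0.05,0],"angular":[0,0,0]},{"dp":[0,0,0],"angular":[0,0,0]},{"dp":[0,0,0],"angular":[0,0,0]}]' | egrep 't:|pos|force:'
```

```text
t: 19.35
tcp_pos: [0.5344, 0.1224, 0.0882]
tool_rot: [0.104, 0.995, -0.0, -0.0]
force: [-0.1, -4.0, 4.7]
gripper_force: 61.5
t: 20.05
tcp_pos: [0.5364, 0.1319, 0.0883]
tool_rot: [0.104, 0.995, -0.0, -0.0]
force: [-0.4, -3.3, 5.4]
gripper_force: 61.4
```

```bash
python3 -m crank '[{"dp":[0,0,0.1],"angular":[0,0,0]},{"dp":[0,0,0.5],"angular":[0,0,0]},{"dp":[0,0,1],"angular":[0,0,0]},{"dp":[0,0,1],"angular":[0,0,0]},{"dp":[0,0,1],"angular":[0,0,0]},{"dp":[0.06,-0.979,1],"angular":[0,0,6.53]},{"dp":[0.06,-0.979,1],"angular":[0,0,6.53]},{"dp":[0.06,-0.979,0],"angular":[0,0,6.53]},{"dp":[0.06,-0.979,0],"angular":[0,0,6.53]},{"dp":[0.06,-0.979,0],"angular":[0,0,0]},{"dp":[0.06,-0.979,0],"angular":[0,0,0]},{"dp":[0.06,-0.979,0],"angular":[0,0,0]},{"dp":[0.06,-0.979,0],"angular":[0,0,0]},{"dp":[0.06,-0.979,0],"angular":[0,0,0]},{"dp":[0.06,-0.979,0],"angular":[0,0,0]},{"dp":[0.06,-0.979,0],"angular":[0,0,0]},{"dp":[0.06,-0.979,0],"angular":[0,0,0]},{"dp":[0.06,-0.979,0],"angular":[0,0,0]},{"dp":[0.06,-0.979,0],"angular":[0,0,0]},{"dp":[0,0,0],"angular":[0,0,0]}]'
python3 - <<'E'
from station import vision
from h import *
s=vision.snapshot("top");np.savez("top5.npz",**s)
b=vision.snapshot("scene");np.savez("scene5.npz",**b)
cv2.imwrite("pics/e.png",np.hstack([cv2.resize(s["image"][150:240,175:295],(400,300)),cv2.resize(b["image"][150:225,215:315],(400,300))]))
R=np.array([[.978,-.207],[.207,.978]])
for n,q in(("top",s),("scene",b)):
    P=cloud(q);hsv=cv2.cvtColor(q["image"],cv2.COLOR_BGR2HSV)
    L=(P[...,:2]-[.5175,.040])@R.T
    box=(abs(L[...,0])<.063)&(L[...,1]>-.12)&(L[...,1]<.11)&(P[...,2]>.005)
    H,S,V=[hsv[...,i].astype(int) for i in range(3)]
    for c,m in(("red",(H<11)&(S>110)),("dark",V<75)):
        m=(m&box).astype(np.uint8)
        k,lab,st,_=cv2.connectedComponentsWithStats(m)
        for i in range(1,k):
            if st[i,4]>25:
                l=L[lab==i]; z=P[...,2][lab==i]; vx,vy,*_=cv2.fitLine(np.float32(l),cv2.DIST_HUBER,0,.01,.01).ravel()
                print(n,c,st[i,4],"mid",((l.min(0)+l.max(0))/2).round(4),"xr",np.percentile(l[:,0],[1,99]).round(4),"ymed",np.median(l[:,1]).round(4),"ang",round(float(np.arctan2(vy,vx)),3),"ztop",np.median(z).round(4))
E
```

```text
t: 22.05
tcp_pos: [0.562, -0.2824, 0.2546]
tool_rot: [-0.122, 0.993, 0.0, -0.0]
force: [1.5, -0.0, -2.7]
finger_gap: 0.247
gripper_force: 60.2
top red 117 mid [-0.003   0.0773] xr [-0.0577  0.0519] ymed 0.0775 ang -0.001 ztop 0.0197
top red 114 mid [-0.006   0.0356] xr [-0.0607  0.048 ] ymed 0.0355 ang -0.004 ztop 0.0194
top red 44 mid [-0.02    0.0561] xr [-0.0533  0.0132] ymed 0.0562 ang -0.008 ztop 0.0201
scene red 63 mid [-0.005   0.0362] xr [-0.0585  0.0511] ymed 0.0361 ang -0.006 ztop 0.019
scene red 60 mid [-0.001   0.0783] xr [-0.0551  0.0535] ymed 0.079 ang -0.0 ztop 0.019
```

View pics/e.png

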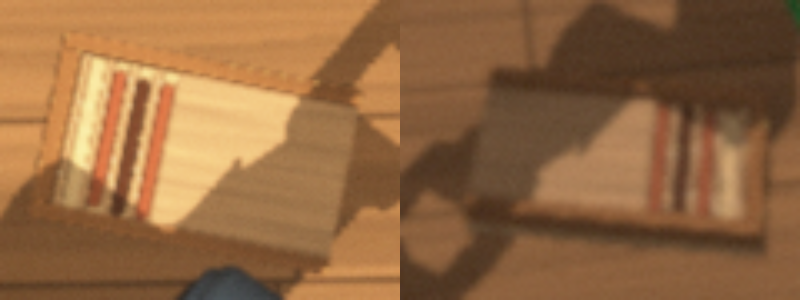

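Both views show the three dowels lying in grooves 1 to 3, square and with tops about 20 mm high. No second combing is needed; returning the rake.

```bash
python3 -m crank '[{"dp":[0,0.11,-0.7],"angular":[0,0,0]},{"dp":[0,0,-1],"angular":[0,0,0]},{"dp":[0,0,-1],"angular":[0,0,0]},{"dp":[0,0,-0.9],"angular":[0,0,0]},{"dp":[0,0,-0.5],"angular":[0,0,0]},{"dp":[0,0,-0.3],"angular":[0,0,0]},{"dp":[0,0,0],"angular":[0,0,0]},{"dp":[0,0,0],"angular":[0,0,0]}]'
```

```text
t: 22.95
tcp_pos: [0.5627, -0.2763, 0.1251]
tool_rot: [-0.124, 0.992, -0.001, 0.001]
force: [0.3, 1.1, -0.7]
finger_gap: 0.251
gripper_force: 60.3
```

```bash
python3 -m crank '[{"dp":[-0.03,-0.1,0],"angular":[0,0,0]},{"dp":[0,0,-0.15],"angular":[0,0,0]},{"dp":[0,0,-0.15],"angular":[0,0,0]},{"dp":[0,0,-0.15],"angular":[0,0,0]},{"dp":[0,0,-0.15],"angular":[0,0,0]},{"dp":[0,0,0],"angular":[0,0,0]},{"dp":[0,0,0],"angular":[0,0,0]}]'| egrep 'pos|force:'
python3 -m crank '[{"dp":[0,0,-0.02],"angular":[0,0,0]},{"dp":[0,0,-0.02],"angular":[0,0,0]},{"dp":[0,0,-0.02],"angular":[0,0,0]},{"dp":[0,0,0],"angular":[0,0,0]}]'| egrep 'pos|force:'
```

```text
tcp_pos: [0.561, -0.279, 0.1058]
force: [0.0, 0.0, -1.4]
gripper_force: 60.3
tcp_pos: [0.5611, -0.2791, 0.1044]
force: [1.0, -0.8, -3.4]
gripper_force: 60.3
```

```bash
python3 -m crank '[{"dp":[0,0,-0.01],"angular":[0,0,0]},{"dp":[0,0,-0.01],"angular":[0,0,0]},{"dp":[0,0,0],"angular":[0,0,0]}]'| egrep 'pos|force:'
python3 -m crank '[{"dp":[0,0,-0.01],"angular":[0,0,0]},{"dp":[0,0,0],"angular":[0,0,0]}]'| egrep 'pos|force:'
```

```text
tcp_pos: [0.5611, -0.2791, 0.1037]
force: [0.3, 0.1, -2.7]
gripper_force: 60.3
tcp_pos: [0.5611, -0.2791, 0.1034]
force: [0.0, -0.4, -2.7]
gripper_force: 60.3
```

```bash
python3 -m crank '[{"dp":[0,0,-0.01],"angular":[0,0,0]},{"dp":[0,0,0],"angular":[0,0,0]}]'| egrep 'pos|force:'
python3 -m crank '[{"dp":[0,0,-0.01],"angular":[0,0,0]},{"dp":[0,0,0],"angular":[0,0,0]}]'| egrep 'pos|force:'
```

```text
tcp_pos: [0.5611, -0.2792, 0.1033]
force: [-0.7, -0.3, -2.0]
gripper_force: 60.5
tcp_pos: [0.5611, -0.2792, 0.1033]
force: [-0.4, 1.2, 1.5]
gripper_force: 60.6
```

Touched down in the slots. Opening and retreating.

```bash
python3 -m crank '[{"dp":[0,0,0],"angular":[0,0,0]},{"dp":[0,0,0],"angular":[0,0,0]},{"dp":[0,0,0],"angular":[0,0,0]},{"dp":[0,0,0],"angular":[0,0,0]},{"dp":[0,0,0],"angular":[0,0,0]},{"dp":[0,0,0],"angular":[0,0,0]},{"dp":[0,0,0],"angular":[0,0,0]},{"dp":[0,0,0],"angular":[0,0,0]}]' 0
python3 -m crank '[{"dp":[0,0,0.1],"angular":[0,0,0]},{"dp":[0,0,0.4],"angular":[0,0,0]},{"dp":[0,0,1],"angular":[0,0,0]},{"dp":[0,0,1],"angular":[0,0,0]},{"dp":[0,0,1],"angular":[0,0,0]},{"dp":[0,0,1],"angular":[0,0,0]},{"dp":[0,-1,0],"angular":[0,0,0]},{"dp":[0,-1,0],"angular":[0,0,0]},{"dp":[0,-1,0],"angular":[0,0,0]},{"dp":[0,-1,0],"angular":[0,0,0]},{"dp":[0,-1,0],"angular":[0,0,0]},{"dp":[0,0,0],"angular":[0,0,0]},{"dp":[0,0,0],"angular":[0,0,0]}]'
python3 - <<'E'
from station import vision
from h import *
for n in("top","scene"):
    s=vision.snapshot(n); p=cloud(s).reshape(-1,3); x,y,z=p.T
    box=lambda e,f:(x>.44)&(x<.68)&(y>-.36)&(y<-.2)&(z>e)&(z<f)
    print(n,"grip",rect(p[box(.115,.14)]),np.median(z[box(.115,.14)]),"beam z",np.median(z[box(.069,.08)]),"tray max z",np.percentile(z[(abs(x-.5175)<.05)&(abs(y-.04)<.09)],99))
    cv2.imwrite(f"pics/f_{n}.png",s["image"])
E
```

```text
t: 25.75
tcp_pos: [0.5611, -0.2792, 0.1029]
tool_rot: [-0.124, 0.992, 0.0, 0.0]
force: [0.6, -0.5, 0.4]
finger_gap: 1.001
gripper_force: 0.0
t: 27.05
tcp_pos: [0.5607, -0.4296, 0.2384]
tool_rot: [-0.123, 0.992, 0.0, 0.0]
force: [-0.9, 0.1, -0.1]
finger_gap: 0.998
gripper_force: 0.0
top grip (array([ 558.8, -282. ]), array([69.7, 22.9]), 14.46) 0.1271868883188645 beam z 0.07431126007038413 tray max z 0.02661375439885087
scene grip (array([ 560.4, -278.3]), array([72.3, 21.8]), 14.1) 0.12657793325782585 beam z 0.07368709783329686 tray max z 0.025775381708378665
```

View pics/f_scene.png

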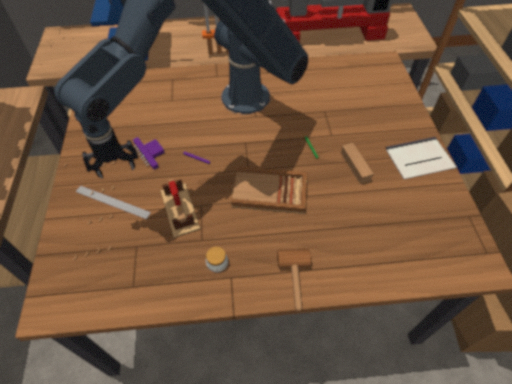

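The rake is home in its rest at (178,205), the dowels lie in the grooves at (290,188), and the wax, mallet and blank have not moved. Handing in.

```bash
python3 -c "
from station import order;print(order.sign_off())"
```

```text
the job is handed in; nothing more can be done
None
```

I handed the job in at about 27 s: after one light combing stroke the cameras show all three dowels down in grooves 1 to 3, with the rake back in its rest and released; the hand-in gave no verdict.

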